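# Swap shoe horns and hold one out to a guest

## Robot

A 7-joint arm with a two-finger parallel gripper is mounted at the origin on the work surface. World frame = base frame: x ahead of the robot, y to its left, z up, the work surface at z = 0. Lengths are in mm, angles in rad, forces in N, time in s.
With the tool pointing down it reaches from about 425 to 1025 mm from the base axis. Payload 9.4 kg.
Tool frame: the origin (TCP) lies on the centre line of the jaws, within the pads' length; the fingertips stand 25 mm ahead of it and the grasp point (between the pads) lies 6 mm ahead of it; z points along the fingers, y is the line along which they close (so a half turn about z gives the same grasp; the last joint's range is limited). The gripper opens to 93 mm and grips with 3 to 60 N. Pads are 15 mm wide; open, the fingers measure 128 mm over their backs; the gripper's body (75 mm by 188 mm) begins 65 mm behind the grasp point.
Start: joints at [1.097, 0.599, -0.003, 1.599, 0.002, 0.943, -0.08], TCP at [280.18, -668.673, 222.118] pointing down, gripper open.
Joint ranges: [-2.57, 2.57], [-0.35, 1.97], [-1.29, 1.29], [0.11, 2.56], [-1.05, 4.19], [0.11, 1.86], [-2.63, 2.63]. Speed limits (rad/s): [2.22, 2.22, 3.01, 3.01, 3.14, 3.14, 3.14].

## Interface

Orientations are given as a unit quaternion [x, y, z, w].
In Python, from plant import arm, cams, workorder gives the robot as it stands.
- The arm moves only by the tool step_arm, never from a script. Its argument "targets" is a list of rows, each a list of 4 numbers: the shift along the tool's x, y, z in cm, then the turn about the tool's z in degrees. A call has 1 to 10 rows; each row is the pose to reach, as a shift and turn from the pose commanded when the call began, along the tool's axes at that moment; what a row does not reach only later rows make up. A row lasts 1/8 s, in which the tool goes at most 62.5 mm and 10.7 degrees, less where a joint would pass 70% of its speed; a pose out of reach is approached as far as the arm can. A call with a gripper value outside its range is refused whole. "grip" is the finger opening in cm, from 0 to 9.3, set as the call begins (left out, the last holds). The fingers move at their own pace and stop on an object; the grip force is fixed at half the most. Time passes only in rows, so rows that repeat a pose let the fingers close. It gives the time, the measured TCP pose, the force, the opening and the grip force at its end, in the units of the state.
- arm.get_state(): the state, without advancing time (a new reading comes with each control period).
- cams.grab_frame(name): name is "scene" or "top"; returns a dict with "image" (480x640x3 uint8, red, green, blue), "mtx" (3x3 intrinsics, pixels), "R" (3x3) and "t" (3): a world point X has camera coordinates R X + t. Camera axes: x right, y down, z forward; pixel columns grow to the right and rows downward; lengths in mm; the calibration is good to about 2 mm. A picture is of the moment at which its call begins. There is no depth.
- workorder.finish_job(): hands the job in; it is judged then, once.
Trained networks look in a picture, given as the dict that the camera call returned (one of the last four; its "shot" number tells which), for a name from the list of things; names that differ only in an ending like _2 or _b are one class to them, and where a whole thing is asked for, a point or a joint stands for the part that bears it (a point fixed in the world has none). Each returns a list of dicts, best first, with "conf" (0 to 1); they miss things now and then, are a little off and sometimes report something else, mostly with a low value. They report only what shows in the picture. A call takes as long as a camera call. They do not tell look-alikes from the thing itself.
- cams.trace(label, picture): "pixels" (480x640 bool, what is visible of it) and "rect" ([centre column, centre row, width, height] in pixels, round what is visible of it).
- cams.pinpoint(label, picture): "position" ([column, row] in pixels: a listed point, or the origin of a listed thing).
The state is a dict: "t": time; "joint_pos": joint angles; "joint_velocities": joint speeds; "effort": joint torques, N m; "eef_pos": TCP position; "tool_rot": TCP orientation; "ft_force": force on the tool from outside, world axes, zero at the start; "moment": the same for the moment, N m; "grip_width": opening from 0.0 (shut) to 1.0 (fully open); "grip_force": force on a finger pad.
Only numpy, scipy, OpenCV 4.12 (cv2) and the standard library are available. Lean on these libraries where they do the work, as an engineer would, in place of code of your own. Each camera call takes 0.05 s, during which the arm holds its last target. There are 200 camera calls.

## Task

A guest has handed back the long shoe horn and wants the short one. First lay the long shoe horn (do not drop it) level and centred in the empty pair of V saddles of the wooden rest and let go of it; then lift the short shoe horn out of the other pair and hold it out in the air for the guest: its middle over the middle of the cork mat and 20 cm above the cabinet top, level with the hollow of its blade up, lying along the mat with the handle end towards the mat's rounded end. Finish while still holding it there, and leave the bowl, figurine, mirror and clamp where they are.

Things in the scene. Friction and masses are not known exactly. Their poses are not given: they have to be found in the camera images.
- horn_long_mid (a point): middle of the long dark wooden shoe horn (330 mm, 0.2 kg, first lying flat on the cabinet top): on the axis of its round handle (18 mm diameter), near the centre of mass, 9 mm above its underside. x points to the handle end, 145 mm off; towards -x 90 mm more of handle, then the trough-shaped blade, 100 mm long, 44 mm wide. z: the blade's hollow side (up at first).
- horn_short_mid (a point): middle of the short lime plastic shoe horn (245 mm, 0.1 kg, first lying in the rest's other saddles, blade towards the robot): on the axis of its round handle (18 mm diameter), near the centre of mass. x points to the handle end, 105 mm off; towards -x 65 mm more of handle, then the blade, 80 mm long, 40 mm wide. z: the blade's hollow side (up at first).
- horn_short_end (a point): handle end of the short shoe horn, 105 mm along its x from its middle point.
- rest: fixed wooden rest: base plate 130 x 190 x 10 mm, origin at the centre of its underside. Four V saddles, 12 mm thick, 45-degree flanks, mouth 42 mm wide, V bottoms 40 and tips 62 mm above the cabinet top, at x -45 and +45 mm, y -50 and +50 mm. Pair at y -50 is empty, pair at +50 holds the short horn. Horns lie along x; 78 mm free for fingers between a pair's saddles.
- rest_free (a point): the point where the middle of the long horn's handle axis comes to rest when it lies centred in the empty pair of saddles: midway between the two saddles, 53 mm above the cabinet top; axes parallel to those of the rest (x along the horn). The horn may lie either way round.
- mat: thin cork mat, fixed flat on the cabinet top, 200 x 110 mm, 4 mm thick, origin at the middle of its length and width on its underside; x points along its length to its rounded (half-round) end, the other end is square.
- bowl_mid (a point): bystander: empty clear glass bowl, 120 mm wide, 50 mm high; point half-way up its axis.
- daruma_mid (a point): bystander: round red ceramic daruma figurine, 82 mm wide, 84 mm high; point half-way up.
- mirror_mid (a point): bystander: compact folding mirror, standing open, black round base 76 mm wide with its cover raised to about 85 mm; point 20 mm above the centre of its base.
- clamp_mid (a point): bystander: small steel spring clamp lying flat, about 115 mm long, 18 mm high; point at its pivot, half-way up.
Mind the look-alikes: they are no part of the job. Of the things like the rest, leave any that is orange; of the rest the larger one is meant.

How it is judged:
By the outcome, as a careful person would: the job done as asked, in the order asked, and still so for the second after the job is handed in, while the arm keeps its last pose, push and grip.
It also fails if it takes over 64 s, if anything falls off the work surface, if the arm or the gripper's body presses on something with over 40 N, if the wrist force passes 120 N, or if a joint passes its speed limit or range.

## Working session

There is one attempt and no reset: what is moved stays moved. The work goes in short steps, Python scripts to look and compute and a tool call to move; the robot and the scene stay as the last step left them, time stands still between calls to the robot, and variables do not carry over. Pictures are saved under pics/ and viewed, at most 10 in all, crops included, and the job is handed in when it is done.

Besides the shell and the picture viewer there is one more tool, called after "Call:" as name([rows], argument=value, ...), one row to a line, values as JSON. step_arm: Moves the arm, as the interface text tells. Its arguments: {"type":"object","properties":{"targets":{"type":"array","items":{"type":"array","items":{"type":"number"}}},"grip":{"type":"number"}},"required":["targets"]}

```bash
mkdir -p pics; ls; cat > h.py <<'E'
import numpy as np, cv2
from scipy.spatial.transform import Rotation as Rot
from plant import arm, cams, workorder
def save(f,n): cv2.imwrite(f'pics/{n}.png', f['image'][:,:,::-1])
def proj(f,X):
    c=f['R']@np.asarray(X,float)+np.asarray(f['t']).ravel(); p=f['mtx']@c; return p[:2]/p[2]
def ray(f,px):
    R=np.asarray(f['R']); o=-R.T@np.asarray(f['t']).ravel()
    d=R.T@np.linalg.solve(f['mtx'],[px[0],px[1],1.]); return o,d/np.linalg.norm(d)
def atz(f,px,z):
    o,d=ray(f,px); return o+d*(z-o[2])/d[2]
def tri(obs):
    A=np.zeros((3,3));b=np.zeros(3)
    for f,p in obs:
        o,d=ray(f,p);M=np.eye(3)-np.outer(d,d);A+=M;b+=M@o
    X=np.linalg.solve(A,b); return X,[np.round(proj(f,X)-p,1) for f,p in obs]
E
python3 - <<'E'
from h import *
np.set_printoptions(precision=1,suppress=True)
fs={n:cams.grab_frame(n) for n in('scene','top')}
for n,f in fs.items():
    save(f,n+'0'); print(n,ray(f,(320,240)))
    for l in ['horn_long_mid','horn_short_mid','horn_short_end','rest','rest_free','mat','bowl_mid','daruma_mid','mirror_mid','clamp_mid']:
        print(l,[(np.round(d['position']),round(d['conf'],2)) for d in cams.pinpoint(l,f)])
print(arm.get_state())
E
```

```text
pics
scene (array([ 871.7, -664.2, 1014.2]), array([-0.3,  0.6, -0.8]))
horn_long_mid [(array([367., 182.]), 0.97)]
horn_short_mid [(array([339., 247.]), 0.75), (array([401., 321.]), 0.16)]
horn_short_end [(array([325., 268.]), 0.72), (array([370., 265.]), 0.63)]
rest [(array([283., 202.]), 0.95), (array([151., 301.]), 0.94), (array([322., 264.]), 0.73)]
rest_free [(array([276., 198.]), 0.88), (array([134., 303.]), 0.88), (array([312., 265.]), 0.56)]
mat [(array([248., 355.]), 0.72)]
bowl_mid [(array([428., 227.]), 0.71)]
daruma_mid [(array([426., 267.]), 0.6)]
mirror_mid [(array([401., 322.]), 0.87)]
clamp_mid [(array([345., 389.]), 0.71)]
top (array([ 438.9,   15.6, 1260.6]), array([ 0., -0., -1.]))
horn_long_mid [(array([161., 236.]), 0.95), (array([318., 217.]), 0.42), (array([338., 217.]), 0.26)]
horn_short_mid [(array([293., 215.]), 0.89)]
horn_short_end [(array([299., 168.]), 0.82)]
rest [(array([249., 324.]), 0.9), (array([317., 219.]), 0.57)]
rest_free [(array([491., 372.]), 0.94), (array([259., 325.]), 0.65), (array([340., 221.]), 0.56)]
mat [(array([456., 227.]), 0.95)]
bowl_mid [(array([189., 132.]), 0.65)]
daruma_mid [(array([260., 106.]), 0.84)]
mirror_mid [(array([337., 106.]), 0.62)]
clamp_mid [(array([191., 133.]), 0.73), (array([432., 119.]), 0.71), (array([292., 214.]), 0.2)]
{'t': 1.1, 'joint_pos': array([ 1.1,  0.6, -0. ,  1.6,  0. ,  0.9, -0.1]), 'joint_velocities': array([-0.,  0.,  0., -0., -0., -0.,  0.]), 'effort': array([  0. , -76.5,   1.5, -25.3,  -0.1,   0. ,   0. ]), 'eef_pos': array([ 280.2, -668.6,  222.1]), 'tool_rot': array([ 1. ,  0.2, -0. , -0. ]), 'ft_force': array([0.2, 0.4, 1.2]), 'moment': array([-0., -0., -0.]), 'grip_force': 0.0, 'grip_width': 1.0015442230905958}
```

View pics/scene0.png

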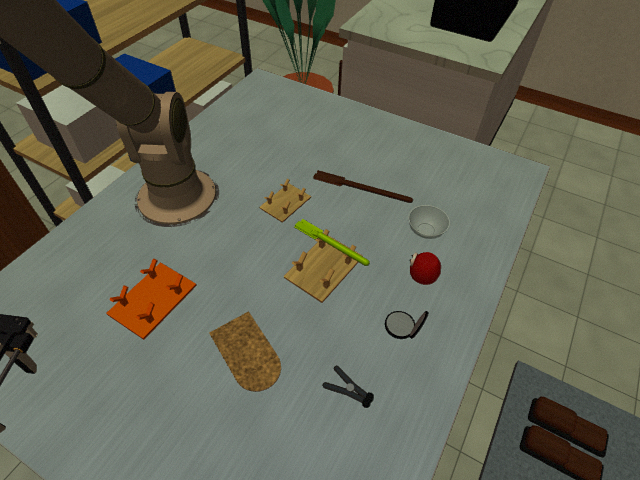

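View pics/top0.png

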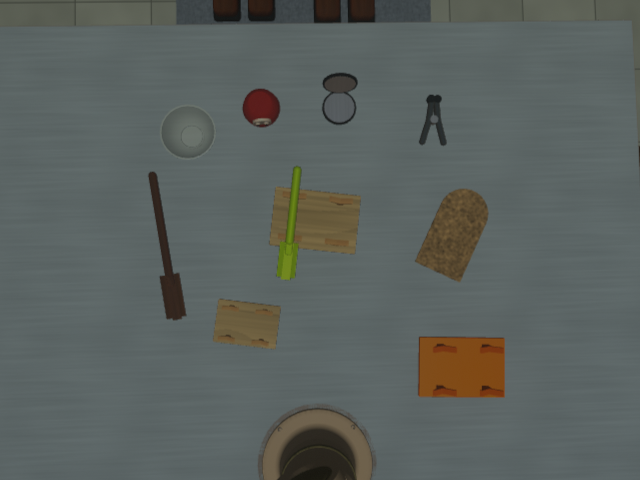

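The scene view shows the long dark horn at (367,182), the short lime horn at (333,243) in the larger wooden rest (322,268), a smaller wooden rest at (285,202), an orange one at (151,300) and the mat at (248,352). In the top view these are at (163,245), (292,222), (316,220), (248,324), (461,367) and (456,232).

Candidates for the rest in the top view are the large wooden (316,220), the small wooden (248,324) and the orange (461,367). I choose (316,220). There is one dark long horn (163,245) and one lime horn (292,222).

```bash
cat > m.py <<'E'
from h import *
np.set_printoptions(precision=1,suppress=True)
def rect(f,mask,z):
    ys,xs=np.nonzero(mask); P=np.array([atz(f,p,z)[:2] for p in zip(xs,ys)],np.float32)
    return cv2.minAreaRect(P),P
def near(f,l,px):
    L=[d for d in cams.trace(l,f)]
    for d in L: print('  ',l,np.round(d['rect']),round(d['conf'],2))
    L=[d for d in L if np.hypot(d['rect'][0]-px[0],d['rect'][1]-px[1])<30]
    return L[0]['pixels'] if L else None
def horn(f,m,z,tot,he,col):
    "axis from the handle part: line fit, ends by extents"
    _,P=rect(f,m,z); c=P.mean(0); u=np.linalg.svd(P-c,full_matrices=False)[2][0]
    s=(P-c)@u; w=[np.ptp(((P-c)@[-u[1],u[0]])[k]) for k in (s<np.quantile(s,.15),s>np.quantile(s,.85))]
    if w[0]>w[1]: pass
    else: u=-u; s=-s
    hi=s.max(); k=s>hi-he-30     # handle only
    vx,vy,x0,y0=cv2.fitLine(P[k],cv2.DIST_L2,0,.01,.01).ravel()
    d=np.array([vx,vy]); d*=np.sign(d@u); t=(P-[x0,y0])@d
    print('  len',np.ptp(t),'want',tot,'end',np.array([x0,y0])+d*t.max(),'yaw deg',np.degrees(np.arctan2(d[1],d[0])))
    a=np.array([x0,y0])+d*(t.max()-he); b=np.array([x0,y0])+d*(t.min()+tot-he)
    print('  mid from handle end',a,'from blade end',b); return (a+b)/2,d
E
python3 - <<'E'
from m import *
T=cams.grab_frame('top'); S=cams.grab_frame('scene')
for f,n,pl,ps,pr,pm in((T,'top',(163,245),(292,222),(316,220),(456,232)),(S,'scene',(363,187),(333,243),(322,268),(248,352))):
    print(n)
    m=near(f,'horn_long_mid',pl); 
    if m is not None: horn(f,m,9,330,145,0)
    m=near(f,'horn_short_mid',ps)
    if m is not None: horn(f,m,53,245,105,0)
    m=near(f,'mat',pm)
    if m is not None: print('  mat',rect(f,m,4)[0])
    m=near(f,'rest',pr)
    if m is not None and n=='top': print('  rest',rect(f,m,10)[0]); cv2.imwrite('rm.png',m*255)
print('long mid',tri([(T,(161,236)),(S,(367,182))]))
print('short end',tri([(T,(298,168)),(S,(368,264))]))
print('short mid',tri([(T,(293,215)),(S,(339,247))]))
c=cv2.resize(T['image'][150:300,230:380],(600,600),interpolation=cv2.INTER_CUBIC)
cs=cv2.resize(S['image'][210:310,270:390],(720,600),interpolation=cv2.INTER_CUBIC)
cv2.imwrite('pics/c_top.png',c[:,:,::-1]);cv2.imwrite('pics/c_sc.png',cs[:,:,::-1])
st=arm.get_state(); print(Rot.from_quat(st['tool_rot']).as_matrix(),st['eef_pos'],st['t'])
E
```

```text
top
   horn_long_mid [168. 248.  40. 152.] 0.87
  len 327.97644 want 330 end [642.  346.6] yaw deg 8.999074
  mid from handle end [498.7 323.9] from blade end [500.7 324.2]
   horn_short_mid [290. 225.  24. 114.] 0.67
  len 243.93994 want 245 end [641.8  26.3] yaw deg -7.1839437
  mid from handle end [537.6  39.4] from blade end [538.7  39.3]
   mat [452. 234.  70.  95.] 0.63
  mat ((495.4455261230469, -322.1597900390625), (109.78892517089844, 198.8580780029297), 63.73295211791992)
   rest [462. 366.  88.  59.] 0.78
   rest [317. 221.  90.  65.] 0.66
   rest [251. 322.  65.  46.] 0.61
  rest ((525.7462768554688, -10.136207580566406), (194.42002868652344, 135.07594299316406), 83.7015151977539)
scene
   horn_long_mid [364. 184. 104.  32.] 0.6
  len 325.81183 want 330 end [642.5 348.7] yaw deg 8.847727
  mid from handle end [499.2 326.4] from blade end [503.4 327.1]
   horn_short_mid [333. 243.  75.  45.] 0.78
  len 238.04306 want 245 end [640.8  28.6] yaw deg -7.4184704
  mid from handle end [536.7  42.2] from blade end [543.6  41.3]
   mat [245. 354.  72.  81.] 0.74
   mat [321. 266.  71.  72.] 0.5
  mat ((499.5485534667969, -320.5169372558594), (111.0517807006836, 201.08901977539062), 63.76258087158203)
   rest [151. 298.  90.  78.] 0.93
   rest [285. 200.  48.  39.] 0.86
   rest [324. 266.  75.  73.] 0.56
long mid (array([498.6, 319. ,  41.6]), [array([0.1, 0.2]), array([ 0.2, -0. ])])
short end (array([639.9,  26.1,  52. ]), [array([-0.7, -1.1]), array([-1.1,  0.1])])
short mid (array([542.4,  40.6,  45.7]), [array([-1.4, -2.3]), array([-2.1,  0.1])])
[[ 0.9  0.4 -0. ]
 [ 0.4 -0.9  0. ]
 [-0.  -0.  -1. ]] [ 280.2 -668.6  222.1] 1.6[ WARN:0@1.167] global loadsave.cpp:1063 imwrite_ Unsupported depth image for selected encoder is fallbacked to CV_8U.
```

View pics/c_top.png

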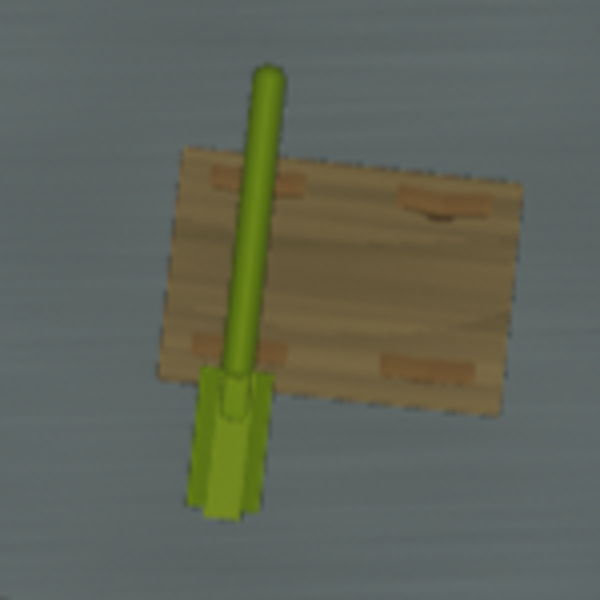

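View pics/c_sc.png

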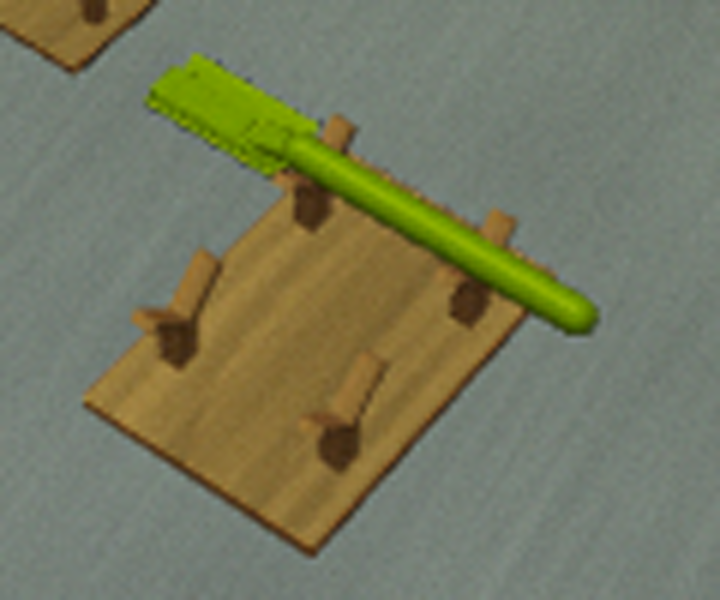

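The crops confirm the choice: the larger wooden rest, with the lime horn in the left (+y) saddles. The empty pair is on the right, at crop (445,203) and (428,368). Next I fit the rest pose from its corners and saddle tips.

```bash
python3 - <<'E'
from m import *
T=cams.grab_frame('top'); S=cams.grab_frame('scene')
ct=lambda x,y:((x+.5)/4-.5+230,(y+.5)/4-.5+150); cs=lambda x,y:((x+.5)/6-.5+270,(y+.5)/6-.5+210)
# refine corners with edge-based plate colour mask
hsv=cv2.cvtColor(T['image'],cv2.COLOR_RGB2HSV); 
m=((hsv[...,0]<27)&(hsv[...,1]>75)).astype(np.uint8); roi=np.zeros_like(m); roi[180:262,262:368]=1; m&=roi
m=cv2.morphologyEx(m,cv2.MORPH_CLOSE,np.ones((9,9),np.uint8))
r,P=rect(T,m,10); print('colour rect',r)
C=np.array([atz(T,ct(*p),10)[:2] for p in((182,148),(523,184),(500,414),(158,380))]); print('corners',C,C.mean(0))
x=(C[0]-C[3])+(C[1]-C[2]); y=(C[0]-C[1])+(C[3]-C[2]); print('size',x/2,y/2,'yaw',np.degrees(np.arctan2(x[1],x[0])),np.degrees(np.arctan2(-y[0],y[1])))
tips=[tri([(T,ct(*a)),(S,cs(*b))]) for a,b in (((400,195),(312,421)),((492,207),(372,358)),((381,362),(142,318)),((474,371),(208,257)))]
for t in tips: print(t)
print('tips mean',np.mean([t[0] for t in tips],0))
print('long end',tri([(T,proj(T,[642,346.6,9])),(S,proj(S,[642.5,348.7,9]))]))
print('short end',tri([(T,proj(T,[641.8,26.3,53])),(S,proj(S,[640.8,28.6,53]))]))
E
```

```text
colour rect ((528.4431762695312, -9.270095825195312), (188.64376831054688, 128.48178100585938), 82.44056701660156)
corners [[ 603.9   76.4]
 [ 580.1 -111.6]
 [ 453.2  -95.4]
 [ 476.3   92.1]] [528.4  -9.6]
size [127.3 -15.9] [ 23.4 187.7] yaw -7.136549237707915 -7.115697028607558
(array([562.8, -50.3,  19.8]), [array([3.6, 5.2]), array([ 5.2, -0.4])])
(array([571.4, -78.3, 104.5]), [array([-3.8, -6.4]), array([-6.2,  0.1])])
(array([470. , -39.2,  19.2]), [array([4.3, 5.9]), array([ 5.8, -0.3])])
(array([486.9, -66.9, 104.4]), [array([-3.8, -6.1]), array([-5.8, -0.1])])
tips mean [522.8 -58.6  62. ]
long end (array([642.3, 346.5,  10.7]), [array([-0.2, -0.3]), array([-0.2,  0. ])])
short end (array([641.4,  26.3,  56. ]), [array([-0. , -0.1]), array([-0.1,  0. ])])
```

```bash
cat > go.py <<'E'
from m import *
import sys
def go(x,y,z,yaw):
    s=arm.get_state(); R=Rot.from_quat(s['tool_rot']).as_matrix()
    d=R.T@(np.array([x,y,z])-s['eef_pos'])/10
    cy=np.degrees(np.arctan2(R[1,0],R[0,0])); t=(cy-yaw+90)%180-90
    print('shift cm',np.round(d,2),'turn',round(t,1),'| at',s['eef_pos'],'yaw',round(cy,1),'t',round(s['t'],2),'tilt',np.round(R[:2,2],3))
if __name__=='__main__': 
    a=list(map(float,sys.argv[1:]))
    for i in range(0,len(a),4): go(*a[i:i+4])
E
python3 go.py 560 -250 222 9  499.5 324 110 9
```

```text
shift cm [ 42.  -27.8   0. ] turn 13.7 | at [ 280.1 -668.7  222.1] yaw 22.7 t 1.7 tilt [-0.  0.]
shift cm [ 58.6 -83.1  11.2] turn 13.7 | at [ 280.1 -668.7  222.1] yaw 22.7 t 1.7 tilt [-0.  0.]
```

Call:
step_arm([
  [42,-27.8,0,13.7],
  [42,-27.8,0,13.7],
  [42,-27.8,0,13.7],
  [42,-27.8,0,13.7],
  [42,-27.8,0,13.7],
  [42,-27.8,0,13.7],
  [42,-27.8,0,13.7],
  [42,-27.8,0,13.7],
  [58.6,-83.1,0,13.7],
  [58.6,-83.1,0,13.7],
], grip=7)

```text
t: 2.95
eef_pos: [545.6, -126.5, 222.0]
tool_rot: [0.997, 0.079, 0.0, -0.0]
ft_force: [0.3, 0.9, -0.2]
grip_width: 0.755
grip_force: 0.0
```

```bash
python3 go.py 499.5 324 110 9
```

```text
shift cm [  2.5 -45.2  11.2] turn 0.1 | at [ 545.6 -126.5  222. ] yaw 9.1 t 2.95 tilt [0. 0.]
```

Call:
step_arm([
  [2.5,-45.2,0,0],
  [2.5,-45.2,0,0],
  [2.5,-45.2,0,0],
  [2.5,-45.2,3,0],
  [2.5,-45.2,6,0],
  [2.5,-45.2,9,0],
  [2.5,-45.2,11.2,0],
  [2.5,-45.2,11.2,0],
  [2.5,-45.2,11.2,0],
  [2.5,-45.2,11.2,0],
])

```text
t: 4.2
eef_pos: [499.4, 320.9, 110.3]
tool_rot: [0.997, 0.079, 0.0, 0.0]
ft_force: [0.3, -0.0, 0.8]
grip_width: 0.753
grip_force: 0.0
```

```bash
python3 go.py 499.5 324 28 9; python3 - <<'E'
from m import *
S=cams.grab_frame('scene'); c=cv2.resize(S['image'][120:260,280:470],(760,560)); cv2.imwrite('pics/g1.png',c[:,:,::-1])
E
```

```text
shift cm [ 0.1 -0.3  8.2] turn 0.0 | at [499.4 320.9 110.3] yaw 9.0 t 4.2 tilt [ 0. -0.]
```

View pics/g1.png

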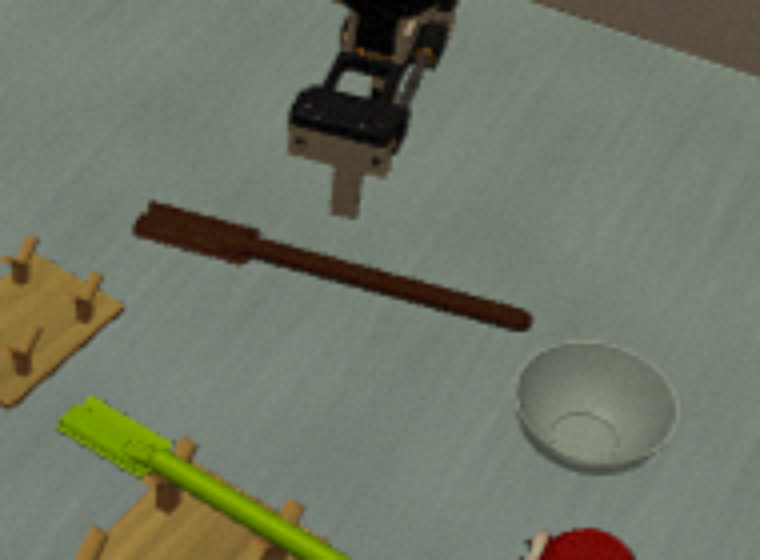

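The open gripper hangs above the long handle (crop (345,215)), with the handle below it and nothing in the way. I'll descend and grasp.

Call:
step_arm([
  [0.1,-0.3,3,0],
  [0.1,-0.3,5.5,0],
  [0.1,-0.3,7.2,0],
  [0.1,-0.3,8.2,0],
  [0.1,-0.3,8.2,0],
  [0.1,-0.3,8.2,0],
])

```text
t: 5.0
eef_pos: [500.0, 324.9, 28.8]
tool_rot: [0.997, 0.079, 0.0, -0.0]
ft_force: [0.9, -0.9, -0.1]
grip_width: 0.75
grip_force: 0.0
```

Call:
step_arm([
  [0,0,0,0],
  [0,0,0,0],
  [0,0,0,0],
  [0,0,0,0],
  [0,0,0,0],
  [0,0,0,0],
], grip=0)

```text
t: 5.75
eef_pos: [499.6, 324.8, 28.1]
tool_rot: [0.997, 0.079, -0.0, 0.0]
ft_force: [-0.0, -0.6, 0.4]
grip_width: 0.161
grip_force: 0.0
```

```bash
python3 go.py 499.5 324 150 9
```

```text
shift cm [ -0.    0.1 -12.2] turn 0.0 | at [499.6 324.8  28.1] yaw 9.0 t 5.75 tilt [-0. -0.]
```

Call:
step_arm([
  [0,0,0,0],
  [0,0,0,0],
  [0,0,0,0],
])

```text
t: 6.12
eef_pos: [499.6, 324.8, 28.1]
tool_rot: [0.997, 0.079, -0.0, -0.0]
ft_force: [-0.5, 0.1, 0.0]
grip_width: 0.005
grip_force: 0.0
```

```bash
python3 - <<'E'
from m import *
S=cams.grab_frame('scene'); c=cv2.resize(S['image'][130:230,300:430],(780,600),interpolation=cv2.INTER_CUBIC); cv2.imwrite('pics/g2.png',c[:,:,::-1])
T=cams.grab_frame('top'); m=near(T,'horn_long_mid',(163,245)); horn(T,m,9,330,145,0)
print(arm.get_state()['grip_width'])
E
```

```text
horn_long_mid [167. 248.  39. 151.] 0.82
  len 328.35837 want 330 end [642.4 346.4] yaw deg 8.935492
  mid from handle end [499.1 323.8] from blade end [500.7 324.1]
0.003340122921766924
```

View pics/g2.png

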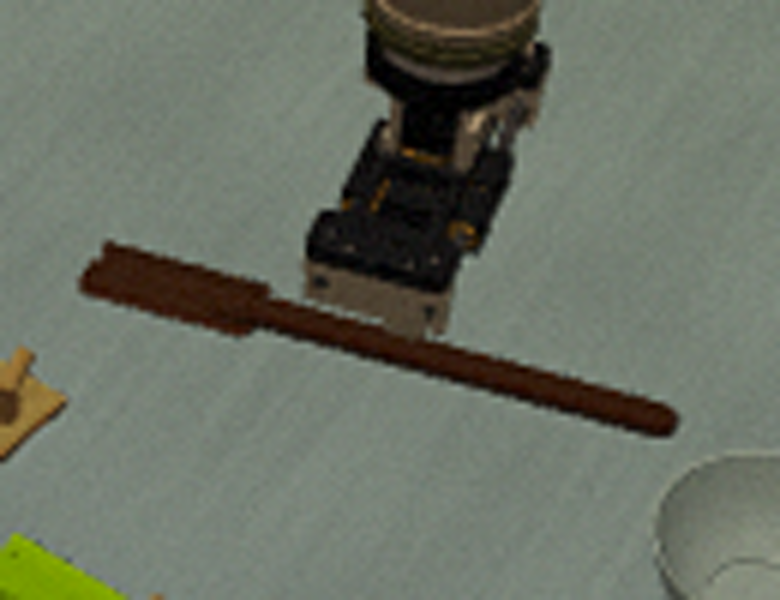

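The fingers shut completely (0.003) and the horn has not moved. The gripper shows at crop (405,330), behind the horn. I'll check the calibration against where the tool itself projects.

```bash
python3 - <<'E'
from m import *
S=cams.grab_frame('scene');T=cams.grab_frame('top')
for z in (3,22,28,87): 
    p=proj(S,[499.6,324.8,z]); print(z,p,(p-[300,130])*6, 'top',proj(T,[499.6,324.8,z]))
print('horn mid',(proj(S,[499.3,324,9])-[300,130])*6)
s=arm.get_state(); print(s['ft_force'],s['effort'],s['joint_pos'])
c=cv2.resize(T['image'][150:330,100:240],(467,600),interpolation=cv2.INTER_CUBIC); cs=cv2.resize(S['image'][140:220,320:360+40],(600,600),interpolation=cv2.INTER_CUBIC)[:,:300]
cv2.imwrite('pics/g3.png',np.hstack([c,cs])[:,:,::-1])
E
```

```text
3 [367. 190.] [402.3 359.8] top [162.9 236.6]
22 [367.6 185.6] [405.9 333.6] top [160.7 236.2]
28 [367.8 184.2] [407.  325.2] top [160.  236.1]
87 [369.8 170. ] [418.7 239.9] top [152.7 234.8]
horn mid [402.2 352.3]
[ 0.7 -0.6 -0.7] [ -0.  -71.5   1.8 -12.    0.   -0.1  -0. ] [-0.7  0.7 -0.   2.   0.   0.4 -2.1]
```

View pics/g3.png

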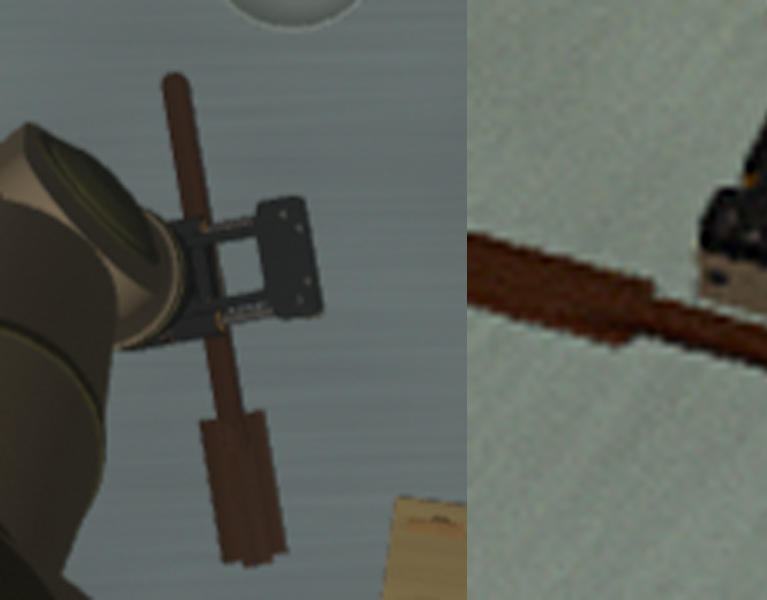

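The top view (crop (210,260)) shows the carriage shut over the handle. In the scene view the fingertip edge ends at about g2 crop (420,335), just above the horn. That suggests the tips may be standing higher than the pose readout implies, so I'll compare predicted tip pixels with those seen in g1 and g2.

```bash
python3 - <<'E'
from m import *
S=cams.grab_frame('scene')
w=np.radians(9); ax=np.array([np.cos(w),np.sin(w),0]); ay=np.array([-np.sin(w),np.cos(w),0])
def box(c,yo,tip,off,k):
    for y in yo:
        print('  y',y,[ (np.round((proj(S,np.array(c)+ax*x+ay*y+[0,0,tip])-off)*k)) for x in(-8,8)])
print('g1 seen tip corners (332,217),(358,217); pred, tip z=85'); box([499.4,320.9,0],(-35,-52),85,np.array([280,120]),4)
print('same, tip z=110');box([499.4,320.9,0],(-35,-52),110,np.array([280,120]),4)
for z in(3,28): print('g2 tip z',z); box([499.6,324.8,0],(0,-17),z,np.array([300,130]),6)
E
```

```text
g1 seen tip corners (332,217),(358,217); pred, tip z=85
  y -35 [array([333., 231.]), array([353., 237.])]
  y -52 [array([326., 246.]), array([346., 252.])]
same, tip z=110
  y -35 [array([336., 206.]), array([356., 212.])]
  y -52 [array([329., 221.]), array([350., 226.])]
g2 tip z 3
  y 0 [array([388., 356.]), array([417., 364.])]
  y -17 [array([378., 377.]), array([407., 385.])]
g2 tip z 28
  y 0 [array([392., 321.]), array([422., 329.])]
  y -17 [array([383., 342.]), array([412., 350.])]
```

By both pictures the fingertips are about 25 mm higher than the pose implies, which explains the closing above the horn. I'll open and go down in guarded steps, watching the force.

Call:
step_arm([
  [0,0,0,0],
  [0,0,0,0],
  [0,0,0,0],
  [0,0,0,0],
  [0,0,0,0],
], grip=6)

```text
t: 7.05
eef_pos: [499.6, 324.8, 28.1]
tool_rot: [0.997, 0.079, -0.0, 0.0]
ft_force: [0.4, -0.2, -0.3]
grip_width: 0.491
grip_force: 0.0
```

Call:
step_arm([
  [0,0,0.5,0],
  [0,0,1.0,0],
  [0,0,1.4,0],
  [0,0,1.4,0],
  [0,0,1.4,0],
])

```text
t: 7.68
eef_pos: [499.7, 324.8, 14.1]
tool_rot: [0.997, 0.079, -0.0, 0.0]
ft_force: [-0.2, 0.8, -0.1]
grip_width: 0.645
grip_force: 0.0
```

Call:
step_arm([
  [0,0,0.4,0],
  [0,0,0.4,0],
])

```text
t: 7.92
eef_pos: [499.5, 324.7, 9.8]
tool_rot: [0.997, 0.079, -0.0, 0.0]
ft_force: [-0.9, 0.1, -0.7]
grip_width: 0.645
grip_force: 0.0
```

Call:
step_arm([
  [0,0,0.3,0],
  [0,0,0.3,0],
])

```text
t: 8.18
eef_pos: [499.5, 324.7, 6.9]
tool_rot: [0.997, 0.079, -0.0, 0.0]
ft_force: [0.5, -0.6, 1.2]
grip_width: 0.643
grip_force: 0.0
```

Call:
step_arm([
  [0,0,0.2,0],
  [0,0,0.2,0],
])

```text
t: 8.43
eef_pos: [499.6, 324.8, 5.0]
tool_rot: [0.997, 0.079, -0.0, 0.0]
ft_force: [-0.0, -0.9, 0.4]
grip_width: 0.644
grip_force: 0.0
```

Call:
step_arm([
  [0,0,0.2,0],
  [0,0,0.2,0],
])

```text
t: 8.68
eef_pos: [499.8, 324.8, 3.9]
tool_rot: [0.997, 0.079, 0.0, -0.0]
ft_force: [-2.0, -1.7, 9.6]
grip_width: 0.645
grip_force: 4.9
```

Call:
step_arm([
  [0,0,0.15,0],
  [0,0,0.15,0],
])

```text
t: 8.93
eef_pos: [499.8, 324.9, 3.8]
tool_rot: [0.997, 0.079, 0.0, -0.0]
ft_force: [-5.0, -2.7, 26.7]
grip_width: 0.644
grip_force: 13.6
```

Call:
step_arm([
  [0,0,0.15,0],
  [0,0,0.15,0],
])

```text
t: 9.18
eef_pos: [499.8, 324.8, 3.7]
tool_rot: [0.997, 0.079, 0.001, -0.0]
ft_force: [-8.1, -4.7, 44.4]
grip_width: 0.645
grip_force: 22.2
```

Call:
step_arm([
  [0,0,-0.5,0],
  [0,0,-0.5,0],
])

```text
t: 9.43
eef_pos: [499.9, 325.0, 5.5]
tool_rot: [0.997, 0.079, 0.0, -0.0]
ft_force: [-0.6, -0.2, 0.1]
grip_width: 0.645
grip_force: 0.0
```

Call:
step_arm([
  [0,0,0,0],
  [0,0,0,0],
  [0,0,0,0],
  [0,0,0,0],
  [0,0,0,0],
  [0,0,0,0],
  [0,0,0,0],
], grip=0)

```text
t: 10.3
eef_pos: [499.6, 324.7, 5.0]
tool_rot: [0.997, 0.079, -0.0, 0.0]
ft_force: [0.0, 1.2, -1.6]
grip_width: 0.183
grip_force: 30.0
```

Gripped (17 mm, 30 N), with the handle axis 4 mm above the read TCP z. I'll lift and carry it over the empty pair.

Call:
step_arm([
  [0,0,-1,0],
  [0,0,-3,0],
  [0,0,-6,0],
  [0,0,-9,0],
  [0,0,-12,0],
  [0,0,-14,0],
  [0,0,-14,0],
  [0,0,-14,0],
])

```text
t: 11.3
eef_pos: [499.2, 324.5, 144.7]
tool_rot: [0.997, 0.079, -0.0, 0.0]
ft_force: [-0.3, -0.0, -2.0]
grip_width: 0.181
grip_force: 30.0
```

```bash
python3 go.py 522.4 -58.8 145 -7.2
```

```text
shift cm [-3.7 38.2 -0. ] turn 16.2 | at [499.2 324.5 144.7] yaw 9.0 t 11.3 tilt [-0. -0.]
```

Call:
step_arm([
  [-0.4,4,0,2],
  [-0.8,8,0,4],
  [-1.2,13,0,6],
  [-1.7,18,0,8],
  [-2.2,23,0,10],
  [-2.7,28,0,12],
  [-3.2,32,0,14],
  [-3.5,36,0,15.5],
  [-3.7,38.2,0,16.2],
  [-3.7,38.2,0,16.2],
])

```text
t: 12.55
eef_pos: [522.4, -60.1, 144.1]
tool_rot: [0.998, -0.064, -0.001, 0.0]
ft_force: [0.3, 1.1, -1.1]
grip_width: 0.181
grip_force: 30.0
```

Call:
step_arm([
  [0,0,0,0],
  [0,0,0,0],
  [0,0,0,0],
])

```text
t: 12.92
eef_pos: [523.1, -57.3, 145.0]
tool_rot: [0.998, -0.062, -0.0, -0.0]
ft_force: [-0.2, -0.8, -2.2]
grip_width: 0.183
grip_force: 30.0
```

```bash
python3 go.py 522.4 -58.8 49 -7.2; python3 - <<'E'
from m import *
S=cams.grab_frame('scene');T=cams.grab_frame('top'); z=arm.get_state()['eef_pos'][2]+4
for f in(S,T):
    for d in cams.trace('horn_long_mid',f)[:2]:
        print('  ',np.round(d['rect']),round(d['conf'],2)); 
        try: horn(f,d['pixels'],z,330,145,0)
        except Exception as e: print(e)
a=S['image'][150:330,230:430]; b=T['image'][130:310,250:450]
cv2.imwrite('pics/p1.png',cv2.resize(np.hstack([a,b]),(800,360),interpolation=cv2.INTER_CUBIC)[:,:,::-1])
E
```

```text
shift cm [-0.1  0.2  9.6] turn 0.1 | at [523.1 -57.3 145. ] yaw -7.1 t 12.93 tilt [-0.  0.]
   [309. 242. 111.  68.] 0.71
  len 320.444 want 330 end [664.5 -74.8] yaw deg -7.351082
  mid from handle end [520.7 -56.2] from blade end [530.2 -57.5]
   [337. 229.  33. 163.] 0.88
  len 319.51532 want 330 end [348.3 -24. ] yaw deg 177.02824
  mid from handle end [493.1 -31.5] from blade end [482.6 -31. ]
```

View pics/p1.png

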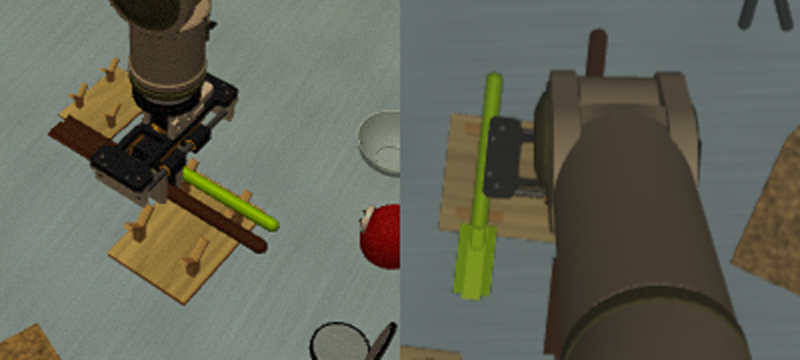

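The horn is held level above the empty saddles; its handle end is at p1 (265,247) in the scene and (598,30) in the top view. I'll check its height with both views before lowering.

```bash
python3 - <<'E'
from m import *
S=cams.grab_frame('scene');T=cams.grab_frame('top')
mt=cams.trace('horn_long_mid',T)[0]['pixels']; ms=cams.trace('horn_long_mid',S)[0]['pixels']
ys,xs=np.nonzero(mt); k=ys<ys.min()+2; pt=(xs[k].mean(),ys.min()-.5)
ys,xs=np.nonzero(ms); q=.85*xs+.5*ys; k=q>q.max()-1.5; ps=(xs[k].mean(),ys[k].mean())
print(pt,ps,tri([(T,pt),(S,ps)]))
u=np.array([np.cos(np.radians(-7.1)),np.sin(np.radians(-7.1))])
e=np.r_[np.array([523.1,-57.3])+145*u,149]; print('expected',e,proj(T,e),proj(S,e))
E
```

```text
(np.float64(349.5), np.float64(144.5)) (np.float64(361.3333333333333), np.float64(274.5)) (array([665.9, -78.5, 151. ]), [array([0., 0.]), array([ 0., -0.])])
expected [667.  -75.2 149. ] [347.8 144.2] [362.4 274.2]
```

Call:
step_arm([
  [-0.1,0.1,2,0],
  [-0.1,0.1,4,0],
  [-0.1,0.1,6,0],
  [-0.1,0.1,7.5,0],
  [-0.1,0.1,8.5,0],
  [-0.1,0.1,9.2,0],
  [-0.1,0.1,9.2,0],
])

```text
t: 14.2
eef_pos: [521.9, -59.2, 52.9]
tool_rot: [0.998, -0.063, -0.0, 0.0]
ft_force: [-0.6, -0.6, -1.1]
grip_width: 0.178
grip_force: 30.0
```

Call:
step_arm([
  [0,0,0.2,0],
  [0,0,0.2,0],
])

```text
t: 14.45
eef_pos: [522.2, -59.2, 51.4]
tool_rot: [0.998, -0.063, 0.0, -0.0]
ft_force: [0.1, 0.8, -2.5]
grip_width: 0.185
grip_force: 30.0
```

Call:
step_arm([
  [0,0,0.2,0],
  [0,0,0.2,0],
])

```text
t: 14.7
eef_pos: [522.6, -58.3, 49.7]
tool_rot: [0.998, -0.062, 0.001, -0.0]
ft_force: [-0.4, 4.4, 3.9]
grip_width: 0.186
grip_force: 30.0
```

Call:
step_arm([
  [0,-0.1,0,0],
  [0,-0.1,0.1,0],
  [0,-0.1,0.1,0],
])

```text
t: 15.08
eef_pos: [522.7, -57.3, 48.6]
tool_rot: [0.998, -0.062, 0.001, -0.0]
ft_force: [-0.2, 3.9, 8.8]
grip_width: 0.188
grip_force: 30.0
```

Call:
step_arm([
  [0,-0.05,-0.05,0],
  [0,-0.05,-0.05,0],
  [0,-0.05,-0.05,0],
  [0,-0.05,-0.05,0],
], grip=4.5)

```text
t: 15.58
eef_pos: [522.0, -57.8, 48.5]
tool_rot: [0.998, -0.063, -0.0, 0.0]
ft_force: [-0.3, -0.6, -0.6]
grip_width: 0.479
grip_force: 0.0
```

Call:
step_arm([
  [0,0,-2,0],
  [0,0,-5,0],
  [0,0,-9,0],
  [0,0,-12,0],
  [0,-5,-12,0],
  [0,-10,-12,0],
  [0,-15,-12,0],
  [0,-20,-12,0],
  [0,-20,-12,0],
  [0,-20,-12,0],
], grip=6)

```text
t: 16.82
eef_pos: [546.8, 140.2, 168.3]
tool_rot: [0.998, -0.062, -0.0, 0.0]
ft_force: [-0.1, -0.4, 0.6]
grip_width: 0.647
grip_force: 0.0
```

```bash
python3 - <<'E'
from m import *
S=cams.grab_frame('scene');T=cams.grab_frame('top')
for f,n in((T,'top'),(S,'scene')):
    for l,z,tot,he,px in(('horn_long_mid',53,330,145,(337,225)),('horn_short_mid',53,245,105,(292,222))):
        L=cams.trace(l,f)
        for d in L[:2]:
            print(n,l,np.round(d['rect']),round(d['conf'],2)); horn(f,d['pixels'],z,tot,he,0)
a=S['image'][150:330,230:430]; b=T['image'][130:310,250:450]
cv2.imwrite('pics/p2.png',cv2.resize(np.hstack([a,b]),(800,360),interpolation=cv2.INTER_CUBIC)[:,:,::-1])
E
```

```text
top horn_long_mid [336. 231.  33. 152.] 0.58
  len 326.52502 want 330 end [665.4 -78.1] yaw deg -7.402154
  mid from handle end [521.6 -59.4] from blade end [525.1 -59.9]
top horn_long_mid [434. 121.  28.  51.] 0.42
  len 114.36236 want 330 end [ 793.6 -274.6] yaw deg -6.252377
  mid from handle end [ 649.4 -258.8] from blade end [ 863.8 -282.3]
top horn_short_mid [289. 225.  24. 117.] 0.61
  len 241.79308 want 245 end [639.6  26.3] yaw deg -7.3691907
  mid from handle end [535.5  39.7] from blade end [538.7  39.3]
top horn_short_mid [187. 130.  56.  56.] 0.42
  len 118.649475 want 245 end [703.5 315.4] yaw deg 108.25309
  mid from handle end [736.3 215.7] from blade end [696.8 335.7]
scene horn_long_mid [309. 265. 102.  66.] 0.68
  len 318.02838 want 330 end [666.3 -76. ] yaw deg -7.578355
  mid from handle end [522.6 -56.9] from blade end [534.5 -58.5]
scene horn_short_mid [333. 242.  72.  47.] 0.8
  len 240.19034 want 245 end [640.4  27.4] yaw deg -7.751123
  mid from handle end [536.4  41.5] from blade end [541.1  40.9]
```

View pics/p2.png

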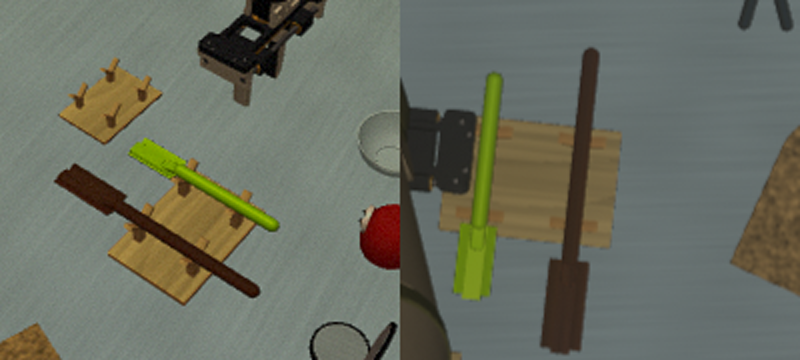

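The long horn lies in both free saddles (p2 top (575,150)), level and within about 1 mm of rest_free; the lime horn is untouched. Next I fetch the short horn.

```bash
python3 go.py 537.5 39.6 110 -7.3
```

```text
shift cm [ 0.3 10.1  5.9] turn 0.0 | at [547.2 139.7 168.7] yaw -7.3 t 17.12 tilt [ 0. -0.]
```

Call:
step_arm([
  [0.3,5,0,0],
  [0.3,9,2,0],
  [0.3,10.1,4,0],
  [0.3,10.1,5.9,0],
  [0.3,10.1,8.5,0],
  [0.3,10.1,10.5,0],
  [0.3,10.1,12,0],
  [0.3,10.1,12.9,0],
  [0.3,10.1,12.9,0],
  [0.3,10.1,12.9,0],
])

```text
t: 18.38
eef_pos: [537.8, 40.2, 40.1]
tool_rot: [0.998, -0.062, 0.0, -0.0]
ft_force: [0.4, 0.2, 0.4]
grip_width: 0.642
grip_force: 0.0
```

Call:
step_arm([
  [0,0,0,0],
  [0,0,0,0],
  [0,0,0,0],
  [0,0,0,0],
  [0,0,0,0],
  [0,0,0,0],
  [0,0,0,0],
], grip=0)

```text
t: 19.25
eef_pos: [537.9, 41.7, 39.7]
tool_rot: [0.998, -0.062, 0.0, -0.001]
ft_force: [-0.1, 5.2, 1.6]
grip_width: 0.188
grip_force: 30.0
```

Call:
step_arm([
  [0,-0.1,-1,0],
  [0,-0.1,-3,0],
  [0,-0.1,-6,0],
  [0,-0.1,-9,0],
  [0,-0.1,-12,0],
  [0,-0.1,-14.7,0],
  [0,-0.1,-14.7,0],
  [0,-0.1,-14.7,0],
])

```text
t: 20.25
eef_pos: [537.2, 41.0, 186.3]
tool_rot: [0.998, -0.063, -0.0, 0.0]
ft_force: [-0.6, -0.8, -0.1]
grip_width: 0.187
grip_force: 30.0
```

```bash
python3 go.py 497 -321.6 186.7 -26.3
```

```text
shift cm [ 0.6 36.5 -0. ] turn 19.1 | at [537.2  41.  186.3] yaw -7.2 t 20.25 tilt [-0. -0.]
```

Call:
step_arm([
  [0,3,0,2],
  [0,7,0,4],
  [0,12,0,6.5],
  [0.1,17,0,9],
  [0.2,22,0,11.5],
  [0.3,27,0,14],
  [0.4,31,0,16],
  [0.5,34,0,18],
  [0.6,36,0,19.1],
  [0.6,36.5,0,19.1],
])

```text
t: 21.5
eef_pos: [497.6, -322.4, 185.8]
tool_rot: [0.974, -0.228, -0.001, -0.0]
ft_force: [0.6, 0.9, -0.7]
grip_width: 0.184
grip_force: 30.0
```

Call:
step_arm([
  [0,0,0,0],
  [0,0,0,0],
  [0,0,0,0],
  [0,0,0,0],
])

```text
t: 22.0
eef_pos: [498.3, -321.2, 186.7]
tool_rot: [0.974, -0.227, 0.0, -0.0]
ft_force: [-0.1, -0.4, -1.0]
grip_width: 0.188
grip_force: 30.0
```

```bash
python3 go.py 497 -321.6 186.7 -26.3; python3 - <<'E'
from m import *
S=cams.grab_frame('scene');T=cams.grab_frame('top')
for f,n in((T,'top'),(S,'scene')):
    for d in cams.trace('horn_short_mid',f)[:2]:
        print(n,np.round(d['rect']),round(d['conf'],2)); horn(f,d['pixels'],200,245,105,0)
    print([(d['position'],d['conf']) for l in('horn_short_mid','horn_short_end') for d in cams.pinpoint(l,f)[:2]])
u=np.array([np.cos(np.radians(-26.3)),np.sin(np.radians(-26.3))]); e=np.r_[np.array([497,-321.6])+105*u,200]
print('expected end',e,proj(T,e),proj(S,e),'blade end',proj(T,np.r_[np.array([497,-321.6])-140*u,200]),proj(S,np.r_[np.array([497,-321.6])-140*u,200]))
a=S['image'][200:440,150:400]; b=T['image'][120:360,350:600]
cv2.imwrite('pics/p3.png',cv2.resize(np.hstack([a,b]),(800,384),interpolation=cv2.INTER_CUBIC)[:,:,::-1])
E
```

```text
shift cm [-0.1  0.1  0. ] turn 0.1 | at [ 498.3 -321.2  186.7] yaw -26.2 t 22.0 tilt [0. 0.]
top [478. 235.  63. 116.] 0.85
  len 242.46635 want 245 end [ 590.6 -369.9] yaw deg -26.638786
  mid from handle end [ 496.7 -322.8] from blade end [ 499.  -323.9]
[([505.2, 172.7], 0.63)]
scene [237. 312.  60.  78.] 0.9
  len 231.94055 want 245 end [ 593.7 -369.6] yaw deg -26.96689
  mid from handle end [ 500.1 -322. ] from blade end [ 511.8 -327.9]
[([239.8, 312.3], 0.64), ([263.9, 350.6], 0.82), ([246.9, 354.8], 0.28)]
expected end [ 591.1 -368.1  200. ] [504.9 175.6] [262.1 349.3] blade end [452.2 293.3] [207.8 263.8]
```

View pics/p3.png

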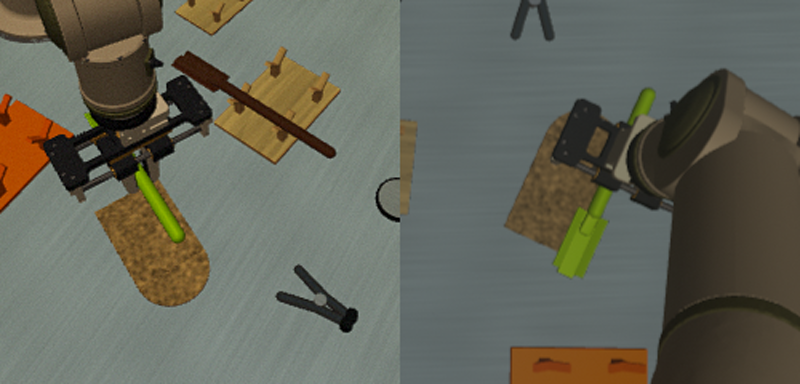

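The lime horn is held hollow up, with its handle end (p3 scene (178,235), top (648,95)) towards the mat's rounded end. Its ends match the expected pixels at 200 mm in both views, and the bystanders in view have not moved. I'll hand in.

```bash
python3 -c "
from plant import workorder
print(workorder.finish_job())"
```

```text
the job is handed in; nothing more can be done
None
```

The long horn lies centred in the empty saddles, and the short horn was handed in held level, hollow up, 20 cm above the mat's centre, both within about 2 mm by the cameras; my first grasp closed above the long horn, and feeling for the surface afterwards I briefly pressed the fingertips on the cabinet top with about 44 N, over the 40 N limit if it also covers the fingertips.

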